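# Masking tape from the back of the packed tray

## Task

The masking tape roll stands at the back of the top blue tray, hemmed in by the chrome hole punch in front of it and by the yellow pot of binder clips and the red tin of drawing pins on either side. Set those three aside, standing on the green cutting mat, then fetch the tape and lay it flat in the empty square bay of the grey painting caddy, and put the punch, the pot and the tin back, each in the place where it stood and square to the tray. Keep the pot upright all the time so that no clips spill, and leave the white-and-green staples box and the pink note block in the tray as they are.

Things in the scene. Friction and masses are not known exactly. Their poses are not given: they have to be found in the camera images.
- tape_mid (a point): Cream masking tape roll lying flat, its axis vertical: 56 mm across, 36 mm high, 27 mm hole in its cardboard core, 70 g. The point is its centre, half-way up. Behind it the tray's rear wall is 10 mm off; 9 mm to its left and right (tray y) stand the pot and the tin, which reach further forward than it; the punch is 37 mm in front.
- punch_mid (a point): Chrome two-hole punch on a black base 60 (its x) by 150 (its y) by 10 mm, 57 mm high in all, rigid, 0.45 kg. Die housings 58 mm deep stand at |y| 47 to 73 mm; between them the body is 40 mm deep: grip it there, across x. The point is in its middle, 36 mm above its underside. Its x starts within 0.02 rad of the tray's x, its rear edge 13 mm in front of the pot and the tin.
- pot_mid (a point): Open yellow box-shaped pot of small black binder clips, 54 mm (its x) by 46 mm (its y), 52 mm high, 0.12 kg. The point is its centre, half-way up. It stands left or right of the tape, its x within 0.02 rad of the tray's x. There is room for a finger in front of it only when the punch is gone; 36 mm are free behind it.
- pins_mid (a point): Red tin of drawing pins, white spot on its dark red lid (which stays shut), 54 mm (its x) by 46 mm (its y), 52 mm high, 0.14 kg. The point is its centre, half-way up. It stands on the other side of the tape from the pot, in the same way, with the same room about it.
- staples_mid (a point): White box of staples with a green band, 46 x 46 mm, 34 mm high, loose, near a side wall of the top tray, 14 mm outside the pot or the tin. The point is its centre. Leave it alone.
- notes_mid (a point): Pink block of sticky notes, 48 x 48 mm, 30 mm high, loose, near the other side wall of the top tray. The point is its centre. Leave it alone.
- tray: Stack of three blue trays, fixed, 240 mm (x) by 306 mm (y). Origin under its middle on the plank; x points to the rear, away from the robot. Top tray: floor (upper face) 117 mm above the origin, walls 3 mm thick, side and rear walls up to 159 mm, front lip to 127 mm. Two black markers and a big binder clip lie loose along its front edge and do not matter.
- mat: Green cutting mat, fixed, the side area: 290 mm (its x) by 210 mm (its y), 3 mm thick, upper face 3 mm above the origin, which is under its middle. It lies on the plank on the left or the right of the trays.
- bay (a point): Centre of the floor (upper face, 5 mm above the plank) of the empty square bay of the fixed grey caddy. The bay is 140 x 140 mm inside, its walls 4 mm thick and ending 45 mm above the plank. The narrow bay beyond it, towards +x of this frame, holds a brush and a scraper. The caddy (228 x 148 mm) is on the other side of the trays from the mat.

How it is judged (in metres and radians):
On the way, in this order (a step that is already met when the one before it is completed fails the run):
1. the punch, the pot and the tin all stand on the green mat, let go (x of punch_mid in the frame of mat between -0.145 and 0.145 m and y of punch_mid in the frame of mat between -0.105 and 0.105 m and z of punch_mid in the frame of mat between 0.031 and 0.047 m and angle between each of punch_mid, pot_mid, pins_mid's own z axis and vertical below 0.2 rad and contact force between the fingers and punch below 0.1 N and linear speed of each of punch, pot, pins below 0.03 m/s and x of pot_mid in the frame of mat between -0.145 and 0.145 m and y of pot_mid in the frame of mat between -0.105 and 0.105 m and z of pot_mid in the frame of mat between 0.021 and 0.037 m and contact force between the fingers and pot below 0.1 N and x of pins_mid in the frame of mat between -0.145 and 0.145 m and y of pins_mid in the frame of mat between -0.105 and 0.105 m and z of pins_mid in the frame of mat between 0.021 and 0.037 m and contact force between the fingers and pins below 0.1 N), for 0.2 s.
2. the tape lies flat in the caddy's empty bay, let go (x of tape_mid in the frame of bay between -0.044 and 0.044 m and y of tape_mid in the frame of bay between -0.044 and 0.044 m and z of tape_mid in the frame of bay between 0.01 and 0.026 m and (angle between tape_mid's own z axis and vertical below 0.15 rad or angle between tape_mid's own z axis and vertical above 2.99 rad) and contact force between the fingers and tape below 0.1 N and linear speed of tape below 0.03 m/s), for 0.2 s.
At the end, for the whole second after the job is handed in: The tape lies flat (within 0.15 rad, either way up) on the floor of the caddy's square bay; the punch, the pot and the tin each stand upright (within 0.12 rad) in the top tray within 14 mm of where they stood at the start and squared to the tray within 0.2 rad; all are let go and at rest (all of step 2 and distance of each of punch_mid, pot_mid, pins_mid from where it was at the start of the episode below 0.014 m and angle between the x axis of each of punch_mid, pot_mid, pins_mid and the x axis of tray, either way round below 0.2 rad and angle between each of punch_mid, pot_mid, pins_mid's own z axis and vertical below 0.12 rad and contact force between the fingers and punch below 0.1 N and linear speed of each of punch, pot, pins below 0.03 m/s and contact force between the fingers and pot below 0.1 N and contact force between the fingers and pins below 0.1 N); the robot touches nothing.
It fails at once if the pot is tipped by more than 0.6 rad (the clips would spill) (angle between pot_mid's own z axis and vertical above 0.6 rad).
It fails at once if the staples box is pushed more than 20 mm from its place (distance of staples_mid from where it was at the start of the episode above 0.02 m).
It fails at once if the note block is pushed more than 20 mm from its place (distance of notes_mid from where it was at the start of the episode above 0.02 m).
It also fails if it takes over 141 s, if anything falls off the work surface, if the arm or the gripper's body presses on something with over 40 N, if the wrist force passes 120 N, or if a joint passes its speed limit or range.

## Robot

A 7-joint arm with a two-finger parallel gripper is mounted at the origin on the work surface. World frame = base frame: x ahead of the robot, y to its left, z up, the work surface at z = 0. Lengths are in mm, angles in rad, forces in N, time in s.
With the tool pointing down it reaches from about 350 to 900 mm from the base axis. Payload 19.9 kg.
Tool frame: the origin (TCP) lies between the finger pads; the fingertips stand 8 mm ahead of it and the grasp point (between the pads) lies 11 mm behind it; z points along the fingers, y is the direction in which the jaws open and shut (so a half turn about z gives the same grasp; the last joint's range is limited). The gripper opens to 85 mm and grips with 20 to 120 N. Pads are 22 mm wide; open, the fingers measure 114 mm over their backs; the gripper's body (76 mm by 85 mm) begins 54 mm behind the grasp point. The pads swing forward as they close: fully open they stand 13 mm farther back than shut.
Start: joints at [1.107, 0.417, -0.01, 1.614, 0.005, 1.111, -0.053], TCP at [255.87, -570.204, 239.26] pointing down, gripper open.
Joint ranges: [-2.81, 2.81], [-0.39, 2.02], [-1.27, 1.25], [0.06, 2.57], [-1.19, 4.33], [0.19, 2], [-2.82, 2.82]. Speed limits (rad/s): [1.89, 1.89, 2.39, 2.39, 3.01, 3.01, 3.01].

## Interface

Orientations are given as a rotation vector (axis times angle).
In Python, from bench import get_state, snapshot, calibration, hand_in, masks_of, place_of gives the robot as it stands.
- The arm moves only by the shell command python3 -m crank 'ROWS' [OPENING] [FORCE]. ROWS is JSON, a list that holds one entry, the list of rows, each a list of 6 numbers: the shift along the world's x, y, z each as a share of 0.5 m, from -1 to 1, then the turn, a rotation vector about the world's x, y, z each as a share of 1.5 rad, from -1 to 1. A call has 1 to 12 rows; each row is the pose to reach, as a shift and turn from the pose commanded when the call began; what a row does not reach only later rows make up. A row lasts 1/8 s, in which the tool goes at most 62.5 mm and 10.7 degrees, less where a joint would pass 70% of its speed; a pose out of reach is approached as far as the arm can. A call with a number of a shift or a turn outside -1 to 1 is refused whole. A call with a gripper value outside its range is refused whole. OPENING is the closure, from 0 (fully open) to 1 (shut), set as the call begins (- or left out, the last holds). The fingers move at their own pace and stop on an object; FORCE is the grip in N (left out, the last holds). Time passes only in rows, so rows that repeat a pose let the fingers close. It gives the time, the measured TCP pose, the force and the opening at its end, in the units of the state.
- get_state(): the state, without advancing time (a new reading comes with each control period).
- snapshot(name): name is "scene" or "top" or "wrist"; returns (picture, depth): 384x512x3 uint8, red, green, blue; 384x512 float32, mm along the optical axis (not along the pixel's ray), 0 where there is no reading.
- calibration(name): a dict with "intrinsics" (3x3 intrinsics, pixels), "R" (3x3) and "t" (3): a world point X has camera coordinates R X + t. Camera axes: x right, y down, z forward; pixel columns grow to the right and rows downward; lengths in mm; the calibration is good to about 2 mm. A picture is of the moment at which its call begins: read the wrist's pose just before it. calibration takes no time and is no camera call; for the wrist camera it gives the pose at the moment of the call.
- hand_in(): hands the job in, once; it reports no verdict.
Trained networks look in the newest picture that a camera, given by its name, has taken for a name from the list of things; names that differ only in an ending like _2 or _b are one class to them, and where a whole thing is asked for, a point or a joint stands for the part that bears it (a point fixed in the world has none). Each returns a list of dicts, best first, with "conf" (0 to 1); they miss things now and then, are a little off and sometimes report something else, mostly with a low value. They report only what shows in the picture. A call takes as long as a camera call.
- masks_of(label, camera): "region" (384x512 bool, what is visible of it) and "at" ([column, row] in pixels, amid what is visible of it).
- place_of(label, camera): "at" ([column, row] in pixels: a listed point, or the origin of a listed thing).
The state is a dict: "time_s": time; "joint_pos": joint angles; "qd": joint speeds; "tau": joint torques, N m; "position": TCP position; "eef_rot": TCP orientation; "contact_force": force on the tool from outside, world axes, zero at the start; "wrist_torque": the same for the moment, N m; "width": finger opening in mm.
Only numpy, scipy, OpenCV 4.12 (cv2) and the standard library are available. Lean on these libraries where they do the work, as an engineer would, in place of code of your own. Each camera call takes 0.05 s, during which the arm holds its last target. There are 200 camera calls.

## Working session

There is one attempt and no reset: what is moved stays moved. The work goes in short steps, Python scripts to look and compute and a shell command to move; the robot and the scene stay as the last step left them, time stands still between calls to the robot, and variables do not carry over. Pictures are saved under pics/ and viewed, about 12 in all and at most 16, crops included, and the job is handed in when it is done.

```bash
ls; mkdir -p pics; cat > h.py <<'E'
import numpy as np, cv2
from bench import *
def snap(n,save=None):
    c=calibration(n); p,d=snapshot(n)
    if save: cv2.imwrite('pics/'+save+'.png',p[:,:,::-1])
    return p,d,{k:np.array(v) for k,v in c.items()}
def cloud(d,c):
    K=c['intrinsics']; v,u=np.mgrid[:d.shape[0],:d.shape[1]]
    P=np.stack([(u-K[0,2])/K[0,0]*d,(v-K[1,2])/K[1,1]*d,d],-1)
    return (P-c['t'].ravel())@c['R']
def at_height(uv,z,c):
    K=c['intrinsics'];r=c['R'].T@np.linalg.inv(K)@np.array([uv[0],uv[1],1.]);o=-c['R'].T@c['t'].ravel()
    return o+r*(z-o[2])/r[2]
E
python3 - <<'E'
from h import *
s=get_state();print({k:np.round(v,3) for k,v in s.items()})
for n in('scene','top'):
    p,d,c=snap(n,n+'0');W=cloud(d,c);print(n,(-c['R'].T@c['t'].ravel()).round())
    for l in('tape_mid','punch_mid','pot_mid','pins_mid','staples_mid','notes_mid','tray','mat','bay'):
        try:
            m=masks_of(l,n)[:1];q=place_of(l,n)[:2]
            for x in q:print(l,'place',np.round(x['at']),round(x['conf'],2),W[int(x['at'][1]),int(x['at'][0])].round())
            for x in m:
                g=x['region']&(d>0);Q=W[g];print('   mask',g.sum(),round(x['conf'],2),np.percentile(Q,[2,50,98],axis=0).round().tolist())
        except Exception as e:print(l,e)
E
```

```text
pics
{'time_s': np.float64(0.0), 'joint_pos': array([ 1.108,  0.418, -0.01 ,  1.614,  0.005,  1.111, -0.053]), 'qd': array([-0.001,  0.   , -0.   , -0.   ,  0.   ,  0.001, -0.001]), 'tau': array([ 1.0000e-03, -8.6444e+01,  6.8000e-01, -4.3489e+01,  1.9000e-02,
        7.0000e-03, -0.0000e+00]), 'position': array([ 255.708, -569.916,  238.663]), 'eef_rot': array([-3.071e+00, -6.570e-01,  1.000e-03]), 'contact_force': array([ 0.251, -0.325,  0.134]), 'wrist_torque': array([0.003, 0.039, 0.001]), 'width': np.float64(85.426)}
scene [1059.  748.  985.]
tape_mid place [235. 202.] 0.89 [621.  19. 153.]
   mask 422 0.7 [[585.0, -14.0, 120.0], [612.0, 18.0, 149.0], [636.0, 45.0, 155.0]]
punch_mid place [269. 180.] 0.91 [519.  16. 171.]
   mask 1306 0.66 [[487.0, -58.0, 122.0], [526.0, 20.0, 162.0], [546.0, 80.0, 175.0]]
pot_mid place [260. 209.] 0.68 [582.  74. 153.]
   mask 727 0.68 [[552.0, 44.0, 117.0], [586.0, 74.0, 154.0], [607.0, 92.0, 169.0]]
pins_mid place [234. 184.] 0.66 [592. -28. 161.]
   mask 542 0.77 [[560.0, -72.0, 122.0], [592.0, -40.0, 164.0], [615.0, -26.0, 170.0]]
staples_m
[... 1153 characters left out ...]
169.0], [628.0, -30.0, 174.0]]
staples_mid place [206. 178.] 0.73 [578. 136. 153.]
   mask 361 0.68 [[583.0, -20.0, 117.0], [608.0, 7.0, 152.0], [635.0, 33.0, 158.0]]
notes_mid place [299. 177.] 0.95 [ 594. -113.  150.]
   mask 380 0.61 [[565.0, -137.0, 119.0], [587.0, -113.0, 147.0], [613.0, -90.0, 152.0]]
tray place [253. 208.] 0.69 [501.   3. 174.]
   mask 7567 0.68 [[408.0, -153.0, 15.0], [515.0, -8.0, 119.0], [653.0, 158.0, 162.0]]
mat place [375. 220.] 0.57 [ 517. -360.    3.]
   mask 6856 0.82 [[366.0, -459.0, -1.0], [500.0, -357.0, 4.0], [643.0, -256.0, 9.0]]
bay place [135. 220.] 0.91 [471. 354.   4.]
   mask 4487 0.65 [[381.0, 280.0, 0.0], [493.0, 365.0, 8.0], [604.0, 434.0, 48.0]]
```

```bash
python3 - <<'E'
from h import *
p=cv2.imread('pics/top0.png');cv2.imwrite('pics/v1.png',cv2.resize(p[130:290,80:450],None,fx=2.1,fy=2.1,interpolation=cv2.INTER_CUBIC))
p=cv2.imread('pics/scene0.png');cv2.imwrite('pics/v2.png',cv2.resize(p[110:300,140:400],None,fx=3,fy=3,interpolation=cv2.INTER_CUBIC))
E
```

```text
(no output)
```

View pics/v1.png

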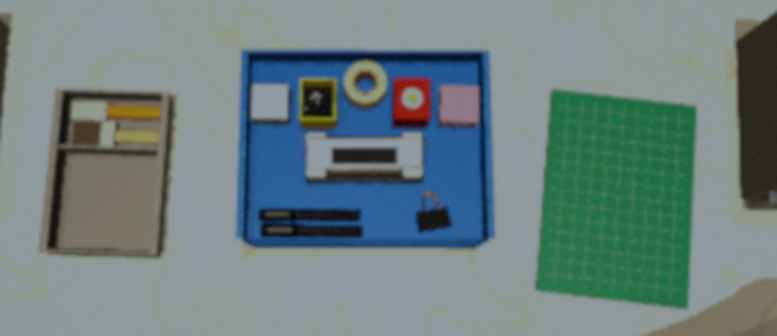

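View pics/v2.png

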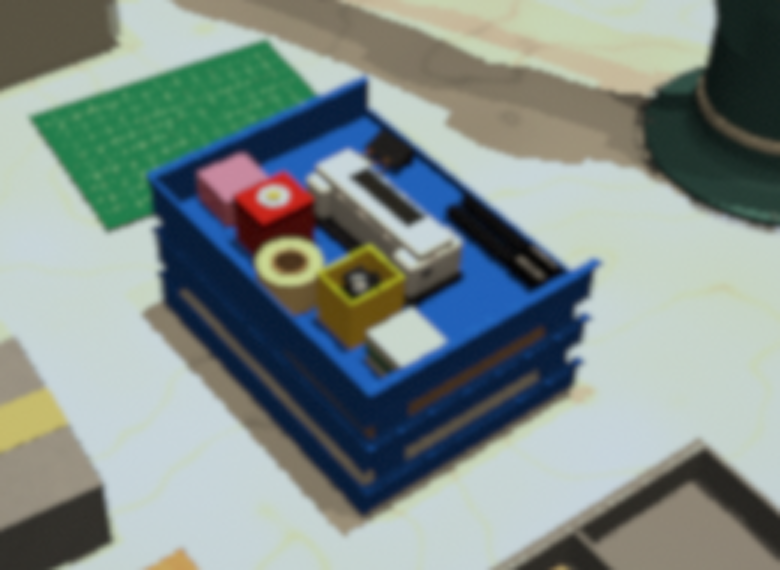

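```bash
python3 -m crank '[[[0.05,0.1,0.15,0,0,0.1],[0.1,0.2,0.3,0,0,0.2],[0.568,0.96,0.36,0,0,0.766],[0.568,0.96,0.36,0,0,0.766],[0.568,0.96,0.36,0,0,0.766],[0.568,0.96,0.36,0,0,0.766],[0.568,0.96,0.36,0,0,0.766],[0.568,0.96,0.36,0,0,0.766],[0.568,0.96,0.36,0,0,0.766],[0.568,0.96,0.36,0,0,0.766],[0.568,0.96,0.36,0,0,0.766],[0.568,0.96,0.36,0,0,0.766]]]' 0
python3 -m crank '[[[0,0.18,0,0,0,0],[0,0.18,0,0,0,0],[0,0.18,0,0,0,0],[0,0.18,0,0,0,0]]]'
cat > look.py <<'E'
from h import *
import sys
s=get_state();print(s['time_s'],np.round(s['position'],1),np.round(s['eef_rot'],3))
p,d,c=snap('wrist',sys.argv[1]);W=cloud(d,c);print('cam',(-c['R'].T@c['t'].ravel()).round())
np.savez('last.npz',d=d,W=W)
for l in sys.argv[2:]:
    q=place_of(l,'wrist')[:1];m=masks_of(l,'wrist')[:1]
    for x in q:print(l,'place',np.round(x['at']),round(x['conf'],2))
    for x in m:
        g=x['region']&(d>0);Q=W[g];zt=np.percentile(Q[:,2],90);T=Q[abs(Q[:,2]-zt)<6]
        r=cv2.minAreaRect(T[:,:2].astype(np.float32))
        print('  mask',g.sum(),round(x['conf'],2),'ztop',zt.round(),'rect',np.round(r[0],1),np.round(r[1],1),round(r[2],1))
E
python3 look.py w0 tape_mid punch_mid pot_mid pins_mid staples_mid notes_mid tray
```

```text
time_s: 3.4
position: [539.7, -90.6, 419.1]
eef_rot: [-2.222, -2.221, 0.001]
contact_force: [-0.4, 0.1, -0.3]
width: 85.3
time_s: 3.9
position: [539.8, -2.0, 419.1]
eef_rot: [2.224, 2.219, -0.001]
contact_force: [0.3, 0.1, -0.5]
width: 85.8
3.9 [539.8  -2.  419.1] [ 2.224e+00  2.219e+00 -1.000e-03]
cam [541.  82. 554.]
tape_mid place [306. 148.] 0.84
  mask 1036 0.6 ztop 154.0 rect [610.7   9.3] [53.8 53.6] 1.7
punch_mid place [244. 154.] 0.66
  mask 4018 0.9 ztop 174.0 rect [515.6   4.5] [ 38.  141.8] 3.7
pot_mid place [284. 114.] 0.94
  mask 1449 0.91 ztop 169.0 rect [580.5  66.6] [54.  45.8] 2.5
pins_mid place [285. 188.] 0.93
  mask 1355 0.93 ztop 170.0 rect [588.7 -50.9] [54.3 46.3] 2.9
staples_mid place [286.  63.] 0.88
  mask 1339 0.89 ztop 152.0 rect [578.6 128.5] [46.1 46.1] 2.6
notes_mid place [291. 221.] 0.94
  mask 887 0.8 ztop 148.0 rect [ 591.1 -112.7] [48. 49.] 1.0
tray place [253. 138.] 0.83
  mask 22314 0.61 ztop 158.0 rect [532.    4.1] [239.5 317.9] 3.5
```

View pics/w0.png

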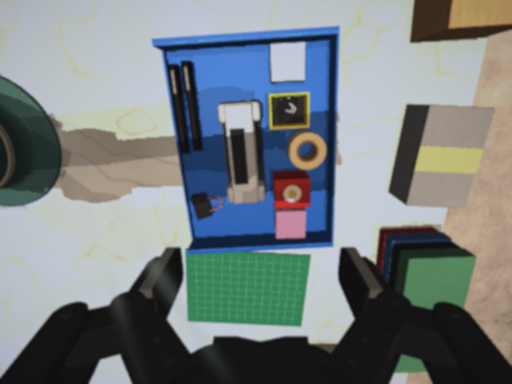

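```bash
python3 -m crank '[[[-0.048,0.01,-0.1,0,0,0.04],[-0.048,0.01,-0.2,0,0,0.04],[-0.048,0.01,-0.3,0,0,0.04],[-0.048,0.01,-0.4,0,0,0.04],[-0.048,0.01,-0.46,0,0,0.04],[-0.048,0.01,-0.52,0,0,0.04],[-0.048,0.01,-0.554,0,0,0.04],[-0.048,0.01,-0.554,0,0,0.04],[-0.048,0.01,-0.554,0,0,0.04]]]' 0.15
python3 -m crank '[[[0,0,0,0,0,0],[0,0,0,0,0,0],[0,0,0,0,0,0],[0,0,0,0,0,0],[0,0,0,0,0,0],[0,0,0,0,0,0]]]' 1 60
```

```text
time_s: 5.78
position: [516.5, 4.9, 143.3]
eef_rot: [2.153, 2.286, 0.001]
contact_force: [-0.3, 0.1, -0.3]
width: 72.5
time_s: 6.52
position: [516.0, 4.7, 143.1]
eef_rot: [2.153, 2.286, -0.0]
contact_force: [-4.7, -0.8, 11.1]
width: 39.2
```

```bash
python3 -m crank '[[[0,0,0.1,0,0,0],[0,0,0.2,0,0,0],[-0.02,-0.1,0.2,0,0,0],[-0.05,-0.2,0.2,0,0,0],[-0.08,-0.3,0.2,0,0,0],[-0.1,-0.4,0.2,0,0,0],[-0.13,-0.5,0.2,0,0,0],[-0.15,-0.6,0.2,0,0,0],[-0.182,-0.714,0.2,0,0,0],[-0.182,-0.714,0.2,0,0,0],[-0.182,-0.714,0.1,0,0,0],[-0.182,-0.714,0.1,0,0,0]]]'
python3 -m crank '[[[0,0,-0.1,0,0,0],[0,0,-0.2,0,0,0],[0,0,-0.26,0,0,0],[0,0,-0.3,0,0,0],[0,0,-0.326,0,0,0],[0,0,-0.326,0,0,0],[0,0,-0.326,0,0,0]]]'
```

```text
time_s: 8.02
position: [423.3, -350.7, 189.6]
eef_rot: [-2.149, -2.283, 0.0]
contact_force: [-0.8, 1.0, -4.7]
width: 39.1
time_s: 8.9
position: [425.4, -352.5, 30.2]
eef_rot: [2.153, 2.286, -0.0]
contact_force: [-0.5, -0.6, -5.1]
width: 38.7
```

```bash
python3 -m crank '[[[0,0,-0.003,0,0,0],[0,0,-0.004,0,0,0],[0,0,-0.004,0,0,0]]]'
python3 -m crank '[[[0,0,0,0,0,0],[0,0,0,0,0,0],[0,0,0,0,0,0]]]' 0.15
python3 -m crank '[[[0,0,0.1,0,0,0],[0,0,0.2,0,0,0],[0,0,0.35,0,0,0],[0.04,0.1,0.464,0,0,0],[0.08,0.22,0.464,0,0,0],[0.12,0.34,0.464,0,0,0],[0.17,0.46,0.464,0,0,0],[0.22,0.58,0.464,0,0,0],[0.27,0.7,0.464,0,0,0],[0.311,0.838,0.464,0,0,0],[0.311,0.838,0.464,0,0,0],[0.311,0.838,0.464,0,0,0]]]'
python3 look.py w1 punch_mid pot_mid pins_mid
```

```text
time_s: 9.28
position: [425.3, -352.6, 28.7]
eef_rot: [2.153, 2.286, -0.001]
contact_force: [-4.0, 4.5, 18.0]
width: 38.8
time_s: 9.65
position: [425.0, -352.3, 27.4]
eef_rot: [2.154, 2.287, -0.0]
contact_force: [0.5, -0.7, 0.1]
width: 72.7
time_s: 11.15
position: [580.4, 70.1, 259.1]
eef_rot: [-2.148, -2.291, -0.001]
contact_force: [0.1, -0.7, -0.0]
width: 72.6
11.15 [580.4  70.1 259.1] [-2.148e+00 -2.291e+00 -1.000e-03]
cam [576. 153. 394.]
  mask 64 0.42 ztop 59.0 rect [ 413.2 -305.7] [12.1 21.5] 7.0
pot_mid place [256. 198.] 0.81
  mask 3846 0.97 ztop 169.0 rect [580.3  66.4] [54.1 46.9] 2.8
pins_mid place [259. 297.] 0.95
  mask 3131 0.62 ztop 169.0 rect [588.6 -50.6] [54.6 47.9] 3.1
```

```bash
python3 -m crank '[[[0,0,-0.08,0,0,0],[0,0,-0.15,0,0,0],[0,0,-0.2,0,0,0],[0,0,-0.244,0,0,0],[0,0,-0.244,0,0,0],[0,0,-0.244,0,0,0]]]'
python3 -m crank '[[[0,0,0,0,0,0],[0,0,0,0,0,0],[0,0,0,0,0,0],[0,0,0,0,0,0],[0,0,0,0,0,0]]]' 1 35
```

```text
time_s: 12.25
position: [580.8, 66.7, 138.2]
eef_rot: [2.154, 2.286, 0.001]
contact_force: [0.3, 0.4, 0.3]
width: 72.7
time_s: 12.88
position: [580.9, 66.7, 138.4]
eef_rot: [2.153, 2.286, 0.001]
contact_force: [-1.1, -0.2, 6.6]
width: 53.8
```

```bash
python3 -m crank '[[[0,0,0.08,0,0,0],[0,0,0.16,0,0,0],[0,-0.05,0.22,0,0,0],[0,-0.13,0.22,0,0,0],[0,-0.22,0.22,0,0,0],[0,-0.32,0.22,0,0,0],[0,-0.42,0.22,0,0,0],[0.005,-0.52,0.22,0,0,0],[0.01,-0.62,0.22,0,0,0],[0.012,-0.71,0.2,0,0,0],[0.012,-0.762,0.14,0,0,0],[0.012,-0.762,0.08,0,0,0]]]'
python3 -m crank '[[[0,0,-0.08,0,0,0],[0,0,-0.16,0,0,0],[0,0,-0.22,0,0,0],[0,0,-0.27,0,0,0],[0,0,-0.3,0,0,0],[0,0,-0.306,0,0,0],[0,0,-0.308,0,0,0],[0,0,-0.308,0,0,0]]]'
```

```text
time_s: 14.38
position: [585.7, -317.0, 176.7]
eef_rot: [2.157, 2.283, -0.001]
contact_force: [1.0, 0.1, -1.4]
width: 53.4
time_s: 15.38
position: [586.8, -314.4, 24.4]
eef_rot: [2.153, 2.286, 0.0]
contact_force: [-3.3, 1.9, 6.5]
width: 53.3
```

```bash
python3 -m crank '[[[0,0,0,0,0,0],[0,0,0,0,0,0],[0,0,0,0,0,0]]]' 0.15
python3 -m crank '[[[0,0,0.1,0,0,0],[0,0,0.2,0,0,0],[0,0,0.32,0,0,0],[0.004,0.1,0.42,0,0,0],[0.004,0.22,0.42,0,0,0],[0.004,0.34,0.42,0,0,0],[0.004,0.45,0.42,0,0,0],[0.004,0.527,0.42,0,0,0],[0.004,0.527,0.42,0,0,0],[0.004,0.527,0.42,0,0,0],[0.004,0.527,0.35,0,0,0],[0.004,0.527,0.3,0,0,0]]]'
python3 -m crank '[[[0,0,-0.03,0,0,0],[0,0,-0.073,0,0,0],[0,0,-0.073,0,0,0],[0,0,-0.073,0,0,0]]]'
python3 -m crank '[[[0,0,0,0,0,0],[0,0,0,0,0,0],[0,0,0,0,0,0],[0,0,0,0,0,0],[0,0,0,0,0,0]]]' 1 35
```

```text
time_s: 15.75
position: [586.4, -314.3, 23.3]
eef_rot: [2.154, 2.287, -0.0]
contact_force: [-0.4, 0.2, 0.4]
width: 72.7
time_s: 17.25
position: [588.1, -52.4, 172.0]
eef_rot: [-2.156, -2.285, 0.001]
contact_force: [0.3, 0.5, 0.3]
width: 72.4
time_s: 17.75
position: [588.9, -51.0, 137.7]
eef_rot: [2.154, 2.286, 0.001]
contact_force: [0.6, -0.1, -0.0]
width: 72.6
time_s: 18.38
position: [588.8, -50.9, 137.8]
eef_rot: [2.153, 2.286, 0.001]
contact_force: [-1.3, -1.1, 6.1]
width: 53.6
```

```bash
python3 -m crank '[[[0,0,0.08,0,0,0],[0,0,0.16,0,0,0],[0,-0.05,0.22,0,0,0],[0,-0.13,0.22,0,0,0],[0,-0.22,0.22,0,0,0],[0,-0.32,0.22,0,0,0],[0,-0.42,0.22,0,0,0],[-0.01,-0.52,0.22,0,0,0],[-0.015,-0.62,0.22,0,0,0],[-0.02,-0.716,0.2,0,0,0],[-0.02,-0.716,0.14,0,0,0],[-0.02,-0.716,0.08,0,0,0]]]'
python3 -m crank '[[[0,0,-0.06,0,0,0],[0,0,-0.14,0,0,0],[0,0,-0.22,0,0,0],[0,0,-0.27,0,0,0],[0,0,-0.3,0,0,0],[0,0,-0.306,0,0,0],[0,0,-0.308,0,0,0],[0,0,-0.308,0,0,0]]]'
python3 -m crank '[[[0,0,0,0,0,0],[0,0,0,0,0,0],[0,0,0,0,0,0]]]' 0.15
python3 -m crank '[[[0,0,0.1,0,0,0],[0,0,0.2,0,0,0],[0,0,0.32,0,0,0],[0,0,0.45,0,0,0],[0,0,0.58,0,0,0],[0,0,0.58,0,0,0],[0,0,0.58,0,0,0]]]'
python3 - <<'E'
from h import *
for n in('top',):
    p,d,c=snap(n,'top1');W=cloud(d,c)
    for l in('punch_mid','pot_mid','pins_mid'):
        for x in masks_of(l,n)[:1]:
            g=x['region']&(d>0);print(l,round(x['conf'],2),np.percentile(W[g],[3,50,97],axis=0).round().tolist())
cv2.imwrite('pics/v3.png',cv2.resize(p[130:290,80:450,::-1],None,fx=2.1,fy=2.1))
E
python3 look.py w2 punch_mid pot_mid pins_mid mat
```

```text
time_s: 19.88
position: [578.1, -409.3, 176.2]
eef_rot: [2.155, 2.286, 0.0]
contact_force: [1.1, -0.6, -2.1]
width: 53.8
time_s: 20.88
position: [578.9, -409.1, 23.9]
eef_rot: [2.153, 2.286, 0.0]
contact_force: [0.4, 0.3, 2.4]
width: 53.7
time_s: 21.25
position: [578.4, -408.8, 22.9]
eef_rot: [2.154, 2.287, -0.0]
contact_force: [0.1, -0.6, 0.6]
width: 72.6
time_s: 22.12
position: [578.3, -408.7, 312.6]
eef_rot: [2.154, 2.287, -0.0]
contact_force: [0.5, 0.6, -0.6]
width: 72.7
punch_mid 0.69 [[397.0, -420.0, 10.0], [424.0, -348.0, 56.0], [455.0, -281.0, 64.0]]
pot_mid 0.7 [[560.0, -337.0, 11.0], [585.0, -314.0, 43.0], [614.0, -292.0, 58.0]]
pins_mid 0.71 [[552.0, -433.0, 6.0], [576.0, -405.0, 54.0], [605.0, -386.0, 60.0]]
22.325 [ 578.  -408.6  311.1] [-2.152e+00 -2.285e+00  1.000e-03]
cam [ 575. -325.  446.]
punch_mid place [156. 113.] 0.76
  mask 5052 0.95 ztop 59.0 rect [ 427.7 -353.4] [ 38.4 141.3] 3.4
pot_mid place [266.  91.] 0.91
  mask 1418 0.67 ztop 55.0 rect [ 588.9 -313.7] [53.3 44.3] 3.4
pins_mid place [261. 159.] 0.58
  mask 1331 0.81 ztop 56.0 rect [ 581.  -408.6] [54.5 46.2] 3.4
mat place [216. 119.] 0.82
  mask 17925 0.88 ztop 4.0 rect [ 506.9 -356.9] [212.9 292.6] 86.6
```

View pics/v3.png

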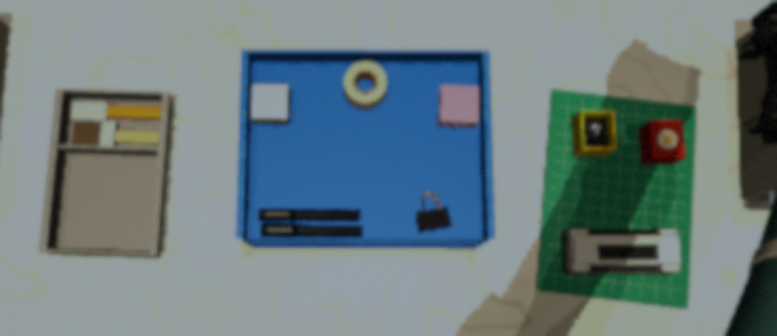

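```bash
python3 -m crank '[[[0.005,0.08,0,0,0,0.12],[0.01,0.18,0,0,0,0.24],[0.02,0.3,0,0,0,0.36],[0.03,0.42,0,0,0,0.48],[0.04,0.54,0,0,0,0.6],[0.05,0.66,-0.05,0,0,0.72],[0.06,0.76,-0.1,0,0,0.84],[0.065,0.836,-0.1,0,0,0.96],[0.065,0.836,-0.12,0,0,1],[0.065,0.836,-0.12,0,0,1],[0.065,0.836,-0.12,0,0,1],[0.065,0.836,-0.12,0,0,1]]]'
python3 look.py w3 tape_mid
```

```text
time_s: 24.28
position: [611.0, 8.8, 253.2]
eef_rot: [0.02, 3.141, -0.0]
contact_force: [-0.1, -0.3, -0.1]
width: 72.7
24.275 [611.    8.8 253.2] [ 0.02   3.141 -0.   ]
cam [528.   9. 388.]
tape_mid place [258. 188.] 0.75
```

```bash
python3 - <<'E'
from h import *
c={k:np.array(v) for k,v in calibration('wrist').items()};print(at_height([258,188],135,c).round(1))
W=np.load('last.npz')['W'];g=(abs(W[...,2]-153)<5)&(abs(W[...,0]-610)<35)&(abs(W[...,1]-9)<38)
Q=W[g][:,:2].astype(np.float32);print(len(Q),cv2.minEnclosingCircle(Q),Q.mean(0))
E
python3 -m crank '[[[0,0,-0.08,0,0,0],[0,0,-0.15,0,0,0],[0,0,-0.2,0,0,0],[0,0,-0.243,0,0,0],[0,0,-0.243,0,0,0],[0,0,-0.243,0,0,0]]]'
python3 -m crank '[[[0,0,0,0,0,0],[0,0,0,0,0,0],[0,0,0,0,0,0],[0,0,0,0,0,0],[0,0,0,0,0,0]]]' 1 35
```

```text
[610.6   6.6 135. ]
2189 ((618.5524291992188, 16.961692810058594), 39.90887451171875) [608.5823      8.4460125]
time_s: 25.18
position: [611.4, 9.5, 132.2]
eef_rot: [0.017, 3.14, 0.0]
contact_force: [0.6, -0.2, 0.3]
width: 72.5
time_s: 25.8
position: [611.4, 9.4, 132.6]
eef_rot: [0.017, 3.14, -0.001]
contact_force: [-1.8, -0.4, 8.4]
width: 55.6
```

```bash
python3 -m crank '[[[0,0,0.08,0,0,0],[0,0,0.16,0,0,0],[-0.02,0.04,0.24,0,0,0],[-0.06,0.12,0.24,0,0,0],[-0.1,0.22,0.24,0,0,0],[-0.14,0.32,0.24,0,0,0],[-0.18,0.42,0.24,0,0,0],[-0.23,0.52,0.24,0,0,0],[-0.27,0.61,0.24,0,0,0],[-0.308,0.69,0.24,0,0,0],[-0.308,0.69,0.24,0,0,0],[-0.308,0.69,0.24,0,0,0]]]'
python3 look.py w4 bay
```

```text
time_s: 27.3
position: [457.1, 354.1, 251.6]
eef_rot: [0.017, 3.141, -0.0]
contact_force: [0.5, -1.4, -2.0]
width: 55.7
27.3 [457.1 354.1 251.6] [ 0.017  3.141 -0.   ]
cam [374. 355. 386.]
bay place [264. 155.] 0.58
  mask 14354 0.78 ztop 45.0 rect [470.8 358. ] [184.2 160.8] 1.6
```

View pics/w4.png

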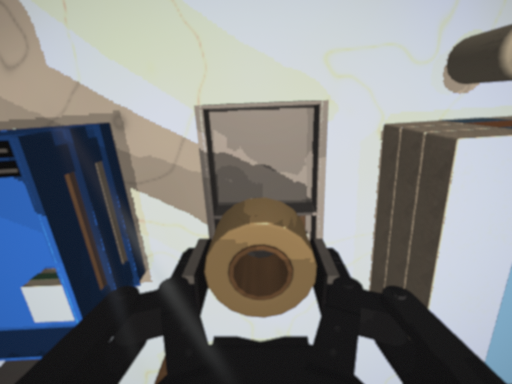

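```bash
python3 - <<'E'
from h import *
c={k:np.array(v) for k,v in calibration('wrist').items()};print(at_height([264,155],5,c).round(1))
for uv in([200,103],[327,103],[215,212],[320,212]):print(at_height(uv,45,c).round(1))
E
```

```text
[450.3 358.4   5. ]
[379.3 282.6  45. ]
[381.1 433.   45. ]
[519.5 291.1  45. ]
[521.1 433.1  45. ]
```

```bash
python3 -m crank '[[[-0.01,0.008,-0.08,0,0,0],[-0.01,0.008,-0.17,0,0,0],[-0.01,0.008,-0.26,0,0,0],[-0.01,0.008,-0.34,0,0,0],[-0.01,0.008,-0.4,0,0,0],[-0.01,0.008,-0.44,0,0,0],[-0.01,0.008,-0.456,0,0,0],[-0.01,0.008,-0.462,0,0,0],[-0.01,0.008,-0.462,0,0,0]]]'
python3 -m crank '[[[0,0,0,0,0,0],[0,0,0,0,0,0],[0,0,0,0,0,0]]]' 0.15
python3 -m crank '[[[0,0,0.1,0,0,0],[0,0,0.2,0,0,0],[0,0,0.32,0,0,0],[0,0,0.45,0,0,0],[0,0,0.5,0,0,0],[0,0,0.5,0,0,0]]]'
python3 look.py w5 tape_mid bay
```

```text
time_s: 28.58
position: [452.2, 358.5, 20.9]
eef_rot: [0.017, 3.141, 0.001]
contact_force: [-0.4, 0.3, -0.2]
width: 55.8
time_s: 28.95
position: [452.0, 358.4, 20.5]
eef_rot: [0.017, 3.141, 0.0]
contact_force: [-0.5, -0.4, 0.8]
width: 72.8
time_s: 29.7
position: [452.3, 358.8, 272.4]
eef_rot: [0.017, 3.138, 0.002]
contact_force: [0.2, 0.6, -0.6]
width: 72.3
29.7 [452.3 358.8 272.4] [1.700e-02 3.138e+00 2.000e-03]
cam [369. 359. 407.]
tape_mid place [256. 156.] 0.76
  mask 1222 0.69 ztop 41.0 rect [450.7 358.6] [54.7 54.5] 41.7
bay place [260. 159.] 0.95
  mask 16669 0.75 ztop 45.0 rect [493.1 358.7] [228.9 160.3] 1.7
```

View pics/w5.png

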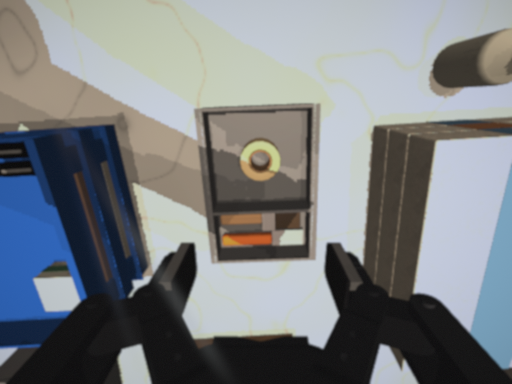

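```bash
python3 -m crank '[[[0.02,-0.06,0,0,0,-0.1],[0.04,-0.14,0,0,0,-0.22],[0.06,-0.24,0,0,0,-0.34],[0.08,-0.34,0,0,0,-0.46],[0.1,-0.44,0,0,0,-0.58],[0.12,-0.54,0,0,0,-0.7],[0.14,-0.64,0,0,0,-0.82],[0.16,-0.74,0,0,0,-0.92],[0.18,-0.85,0,0,0,-1],[0.2,-0.95,0,0,0,-1],[0.2,-0.95,0,0,0,-1],[0.2,-0.95,0,0,0,-1]]]'
python3 -m crank '[[[0.03,-0.1,0,0,0,0],[0.05,-0.2,0,0,0,0],[0.069,-0.3,0,0,0,0],[0.069,-0.396,0,0,0,0],[0.069,-0.396,0,0,0,0],[0.069,-0.396,-0.1,0,0,0],[0.069,-0.396,-0.2,0,0,0],[0.069,-0.396,-0.2,0,0,0]]]'
python3 look.py w6 pot_mid pins_mid
```

```text
time_s: 31.45
position: [551.7, -116.1, 269.6]
eef_rot: [-2.152, -2.287, 0.0]
contact_force: [1.0, 0.8, 0.8]
width: 72.8
time_s: 32.45
position: [585.2, -312.1, 167.3]
eef_rot: [-2.147, -2.285, 0.002]
contact_force: [-0.3, 0.2, 1.0]
width: 72.5
32.45 [ 585.2 -312.1  167.3] [-2.147e+00 -2.285e+00  2.000e-03]
cam [ 582. -229.  302.]
pot_mid place [262. 188.] 0.84
  mask 3224 0.84 ztop 55.0 rect [ 588.5 -314.4] [54.  46.9] 3.6
pins_mid place [250. 264.] 0.71
  mask 2778 0.89 ztop 55.0 rect [ 580.8 -408.3] [54.5 45.7] 3.7
```

```bash
python3 -m crank '[[[0,0,-0.1,0,0,0],[0,0,-0.18,0,0,0],[0,0,-0.24,0,0,0],[0,0,-0.28,0,0,0],[0,0,-0.28,0,0,0],[0,0,-0.28,0,0,0]]]'
```

```text
time_s: 33.45
position: [587.2, -315.0, 31.8]
eef_rot: [2.153, 2.286, 0.001]
contact_force: [0.0, 0.2, 0.4]
width: 72.6
```

```bash
python3 -m crank '[[[0,0,-0.014,0,0,0],[0,0,-0.014,0,0,0],[0,0,-0.014,0,0,0]]]'
python3 -m crank '[[[0,0,0,0,0,0],[0,0,0,0,0,0],[0,0,0,0,0,0],[0,0,0,0,0,0],[0,0,0,0,0,0]]]' 1 35
python3 -m crank '[[[0,0,0.1,0,0,0],[0,0,0.2,0,0,0],[0,0,0.32,0,0,0],[0,0.03,0.42,0,0,0],[0,0.12,0.44,0,0,0],[0,0.22,0.44,0,0,0],[0,0.32,0.44,0,0,0],[-0.005,0.42,0.44,0,0,0],[-0.01,0.52,0.44,0,0,0],[-0.013,0.62,0.44,0,0,0],[-0.013,0.71,0.44,0,0,0],[-0.013,0.762,0.44,0,0,0]]]'
python3 -m crank '[[[0,0,0,0,0,0],[0,0,0,0,0,0],[0,0,0,0,0,0]]]'
```

```text
time_s: 33.83
position: [586.4, -314.7, 23.4]
eef_rot: [2.154, 2.287, -0.0]
contact_force: [-0.1, -0.0, 0.5]
width: 72.5
time_s: 34.45
position: [586.5, -314.8, 23.6]
eef_rot: [2.154, 2.287, 0.0]
contact_force: [-0.6, 0.8, 5.0]
width: 53.7
time_s: 35.95
position: [579.4, 68.9, 243.2]
eef_rot: [-2.151, -2.289, -0.0]
contact_force: [0.9, -0.2, -0.5]
width: 53.5
time_s: 36.33
position: [579.9, 65.1, 243.1]
eef_rot: [2.156, 2.285, -0.001]
contact_force: [0.1, -0.3, -2.4]
width: 53.7
```

```bash
python3 -m crank '[[[0.002,0,-0.06,0,0,0],[0.002,0,-0.12,0,0,0],[0.002,0,-0.17,0,0,0],[0.002,0,-0.2,0,0,0],[0.002,0,-0.209,0,0,0],[0.002,0,-0.211,0,0,0],[0.002,0,-0.211,0,0,0]]]'
python3 -m crank '[[[0,0,0,0,0,0],[0,0,0,0,0,0],[0,0,0,0,0,0]]]' 0.15
python3 -m crank '[[[0,0,0.1,0,0,0],[0,0,0.2,0,0,0],[0,-0.08,0.23,0,0,0],[0,-0.18,0.23,0,0,0],[0,-0.3,0.23,0,0,0],[0,-0.42,0.23,0,0,0],[0,-0.54,0.23,0,0,0],[0,-0.66,0.23,0,0,0],[0,-0.78,0.23,0,0,0],[0,-0.9,0.23,0,0,0],[-0.004,-0.949,0.1,0,0,0],[-0.004,-0.949,0.0,0,0,0]]]'
python3 -m crank '[[[0,0,-0.1,0,0,0],[0,0,-0.16,0,0,0],[0,0,-0.2,0,0,0],[0,0,-0.2,0,0,0],[0,0,-0.2,0,0,0]]]'
```

```text
time_s: 37.2
position: [581.3, 66.3, 138.5]
eef_rot: [2.153, 2.286, 0.001]
contact_force: [-0.0, 0.3, -0.8]
width: 53.6
time_s: 37.58
position: [581.0, 66.3, 137.9]
eef_rot: [2.154, 2.287, 0.0]
contact_force: [-0.6, -0.2, 0.6]
width: 72.8
time_s: 39.08
position: [577.9, -410.6, 136.0]
eef_rot: [2.157, 2.283, -0.001]
contact_force: [1.0, -0.4, -0.0]
width: 72.7
time_s: 39.7
position: [579.6, -408.6, 39.3]
eef_rot: [2.153, 2.286, 0.0]
contact_force: [-0.2, -0.4, 0.4]
width: 72.8
```

```bash
python3 -m crank '[[[0,0,-0.031,0,0,0],[0,0,-0.031,0,0,0],[0,0,-0.031,0,0,0]]]'
python3 -m crank '[[[0,0,0,0,0,0],[0,0,0,0,0,0],[0,0,0,0,0,0],[0,0,0,0,0,0],[0,0,0,0,0,0]]]' 1 35
python3 -m crank '[[[0,0,0.1,0,0,0],[0,0,0.2,0,0,0],[0,0,0.32,0,0,0],[0,0.03,0.42,0,0,0],[0,0.12,0.44,0,0,0],[0,0.22,0.44,0,0,0],[0,0.32,0.44,0,0,0],[0.005,0.42,0.44,0,0,0],[0.01,0.52,0.44,0,0,0],[0.018,0.62,0.44,0,0,0],[0.018,0.716,0.44,0,0,0],[0.018,0.716,0.44,0,0,0]]]'
python3 -m crank '[[[0,0,0,0,0,0],[0,0,0,0,0,0],[0,0,0,0,0,0]]]'
```

```text
time_s: 40.08
position: [578.9, -408.2, 22.3]
eef_rot: [-2.154, -2.287, 0.0]
contact_force: [-0.6, 1.2, 0.5]
width: 72.6
time_s: 40.7
position: [579.1, -408.4, 22.7]
eef_rot: [2.153, 2.287, -0.0]
contact_force: [-1.8, 0.2, 6.3]
width: 53.8
time_s: 42.2
position: [587.7, -45.8, 242.4]
eef_rot: [-2.147, -2.293, -0.001]
contact_force: [0.6, -0.2, -1.7]
width: 53.5
time_s: 42.58
position: [587.8, -51.1, 242.2]
eef_rot: [-2.155, -2.286, 0.0]
contact_force: [0.6, 0.7, -2.3]
width: 53.9
```

```bash
python3 -m crank '[[[0.002,0,-0.06,0,0,0],[0.002,0,-0.12,0,0,0],[0.002,0,-0.17,0,0,0],[0.002,0,-0.2,0,0,0],[0.002,0,-0.209,0,0,0],[0.002,0,-0.211,0,0,0],[0.002,0,-0.211,0,0,0]]]'
python3 -m crank '[[[0,0,0,0,0,0],[0,0,0,0,0,0],[0,0,0,0,0,0]]]' 0.15
python3 -m crank '[[[0,0,0.1,0,0,0],[0,0,0.23,0,0,0],[-0.02,-0.06,0.23,0,0,0],[-0.08,-0.15,0.23,0,0,0],[-0.14,-0.26,0.23,0,0,0],[-0.2,-0.37,0.23,0,0,0],[-0.26,-0.48,0.23,0,0,0],[-0.328,-0.603,0.23,0,0,0],[-0.328,-0.603,0.23,0,0,0],[-0.328,-0.603,0.12,0,0,0],[-0.328,-0.603,0,0,0,0],[-0.328,-0.603,0,0,0,0]]]'
python3 -m crank '[[[0,0,-0.1,0,0,0],[0,0,-0.16,0,0,0],[0,0,-0.2,0,0,0],[0,0,-0.2,0,0,0],[0,0,-0.2,0,0,0]]]'
```

```text
time_s: 43.45
position: [589.3, -50.3, 137.5]
eef_rot: [2.153, 2.286, 0.001]
contact_force: [0.6, -0.3, -1.5]
width: 53.5
time_s: 43.82
position: [589.0, -50.2, 136.9]
eef_rot: [2.154, 2.287, 0.0]
contact_force: [0.2, 0.0, -0.6]
width: 72.6
time_s: 45.32
position: [423.5, -349.8, 133.9]
eef_rot: [-2.148, -2.283, -0.0]
contact_force: [-0.6, 0.2, 1.3]
width: 72.7
time_s: 45.95
position: [425.8, -352.3, 38.4]
eef_rot: [2.152, 2.286, 0.0]
contact_force: [-0.5, -0.1, -0.4]
width: 72.6
```

```bash
python3 -m crank '[[[0,0,-0.02,0,0,0],[0,0,-0.02,0,0,0],[0,0,-0.02,0,0,0]]]'
python3 -m crank '[[[0,0,0,0,0,0],[0,0,0,0,0,0],[0,0,0,0,0,0],[0,0,0,0,0,0],[0,0,0,0,0,0],[0,0,0,0,0,0]]]' 1 60
python3 -m crank '[[[0,0,0.1,0,0,0],[0,0,0.2,0,0,0],[0,0,0.32,0,0,0],[0,0.03,0.42,0,0,0],[0,0.12,0.44,0,0,0],[0.03,0.22,0.44,0,0,0],[0.06,0.32,0.44,0,0,0],[0.09,0.42,0.44,0,0,0],[0.13,0.52,0.44,0,0,0],[0.16,0.62,0.44,0,0,0],[0.181,0.714,0.44,0,0,0],[0.181,0.714,0.44,0,0,0]]]'
python3 -m crank '[[[0,0,0,0,0,0],[0,0,0,0,0,0],[0,0,0,0,0,0]]]'
```

```text
time_s: 46.32
position: [424.9, -351.7, 26.9]
eef_rot: [-2.154, -2.287, 0.0]
contact_force: [-0.5, 0.1, 0.1]
width: 72.5
time_s: 47.08
position: [425.1, -351.8, 27.1]
eef_rot: [2.153, 2.287, -0.0]
contact_force: [-0.6, 1.8, 4.6]
width: 39.0
time_s: 48.58
position: [515.3, 9.2, 246.5]
eef_rot: [-2.146, -2.292, -0.001]
contact_force: [-0.1, -0.6, -5.7]
width: 39.0
time_s: 48.95
position: [515.3, 4.5, 246.7]
eef_rot: [2.155, 2.286, -0.0]
contact_force: [-0.1, -0.8, -5.1]
width: 39.1
```

```bash
python3 -m crank '[[[0.001,0,-0.06,0,0,0],[0.001,0,-0.12,0,0,0],[0.001,0,-0.17,0,0,0],[0.001,0,-0.2,0,0,0],[0.001,0,-0.209,0,0,0],[0.001,0,-0.212,0,0,0],[0.001,0,-0.212,0,0,0]]]'
python3 -m crank '[[[0,0,0,0,0,0],[0,0,0,0,0,0],[0,0,0,0,0,0]]]' 0.15
python3 -m crank '[[[0,0,0.1,0,0,0],[0,0,0.2,0,0,0],[0,0,0.3,0,0,0],[0.02,0,0.42,0,0,0],[0.048,-0.01,0.55,0,0,-0.04],[0.048,-0.01,0.554,0,0,-0.04],[0.048,-0.01,0.554,0,0,-0.04],[0.048,-0.01,0.554,0,0,-0.04]]]'
python3 look.py w7 punch_mid pot_mid pins_mid staples_mid notes_mid
python3 - <<'E'
from h import *
p,d,c=snap('top','top2');W=cloud(d,c)
for x in masks_of('tape_mid','top')[:1]:
    g=x['region']&(d>0);print(round(x['conf'],2),np.percentile(W[g],[3,50,97],axis=0).round().tolist())
E
```

```text
time_s: 49.82
position: [516.3, 5.3, 141.4]
eef_rot: [2.153, 2.286, 0.001]
contact_force: [0.4, -0.2, -5.2]
width: 38.8
time_s: 50.2
position: [516.1, 5.3, 141.1]
eef_rot: [2.154, 2.287, 0.0]
contact_force: [0.3, 0.0, -0.3]
width: 72.6
time_s: 51.2
position: [539.3, 0.3, 416.5]
eef_rot: [-2.22, -2.221, 0.002]
contact_force: [0.2, 0.2, -0.7]
width: 72.5
51.2 [5.393e+02 3.000e-01 4.165e+02] [-2.220e+00 -2.221e+00  2.000e-03]
cam [541.  84. 551.]
punch_mid place [242. 153.] 0.78
  mask 4006 0.61 ztop 174.0 rect [518.4   4.4] [ 38.  141.5] 3.4
pot_mid place [290. 112.] 0.75
  mask 1371 0.7 ztop 170.0 rect [590.8 -50.9] [53.6 46.3] 3.6
pins_mid place [295. 194.] 0.63
  mask 1292 0.63 ztop 170.0 rect [590.8 -50.9] [53.5 46.3] 3.6
staples_mid place [284.  65.] 0.61
  mask 1328 0.58 ztop 152.0 rect [578.8 128.3] [46.  45.5] 1.8
notes_mid place [292. 223.] 0.73
  mask 923 0.8 ztop 148.0 rect [ 591.5 -113.1] [47.1 49. ] 1.3
0.6 [[425.0, 330.0, 3.0], [450.0, 356.0, 39.0], [475.0, 384.0, 44.0]]
```

View pics/w7.png

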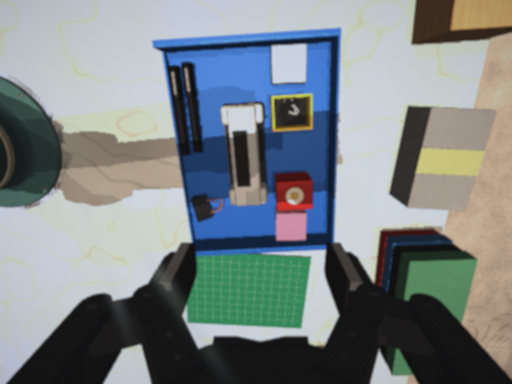

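```bash
python3 -c "
from bench import *
print(hand_in())"
```

```text
the job is handed in; nothing more can be done
None
```

The job is done and handed in at about 51 s of the 141 s allowed; no verdict was reported. I set the punch, pot and tin on the mat, laid the tape in the caddy's square bay, then put the three back in the tray.

| Thing | Last check | Compared with |
|---|---|---|
| Punch | (518.4, 4.4), 3.4° | start (515.6, 4.5), 3.7°: about 3 mm off |
| Tin | (590.8, −50.9), 3.6° | start (588.7, −50.9), 2.9°: about 2 mm off |
| Staples box and note block | within 1 mm of their start | not disturbed |
| Tape | (450.7, 358.6), top at 41 mm | bay centre about (451, 358); lies flat |

**Failed check:** in the last picture the network's mask for the pot actually covered the tin, so I have no measured final position for the pot. The picture shows it upright in its slot. It was released at TCP (581.0, 66.3), against a start of (580.4, 66.5).

All the fingers' contact readings were near zero after each release, and the arm ended clear of everything, above the tray.

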